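# Sort the mixed chocolates into their labelled trays

## Task

Sort the five loose chocolates on the bench into the three steel trays: the dark outline on each tray's white card shows which kind belongs there (round, long bar or square). Lay every piece flat and right way up on the tray's floor, inside the rim and not on top of another; set them down, do not drop or fling them, and leave the white chocolate egg standing where it is.

Things in the scene. Friction and masses are not known exactly. Their poses are not given: they have to be found in the camera images.
- round_a: Round chocolate: dark brown disc 46 mm in diameter with a slightly domed top and one pale nut in the middle, 24 mm tall (its side is straight for the lower 19 mm), about 50 g. Origin: centre of the underside; z up.
- round_b: Round chocolate: dark brown disc 46 mm in diameter with a slightly domed top and one pale nut in the middle, 24 mm tall (its side is straight for the lower 19 mm), about 50 g. Origin: centre of the underside; z up. Same as round_a.
- bar_a: Long bar chocolate: dark brown block 84 mm long (its own x axis), 28 mm wide (its y), 24 mm tall, fine slanting stripes on top, about 70 g. Origin: centre of the underside; z up.
- bar_b: Long bar chocolate: dark brown block 84 mm long (its own x axis), 28 mm wide (its y), 24 mm tall, fine slanting stripes on top, about 70 g. Origin: centre of the underside; z up. Same as bar_a.
- square: Square chocolate: dark brown block 44 by 44 mm (along its own x and y), 24 mm tall, a diagonal cross on top, about 60 g. Origin: centre of the underside; z up.
- tray_round: Shallow stainless tray for the two round chocolate(s), fixed to the bench. Outside 130 mm (its own x) by 166 mm (its y); inside 124 by 160 mm, floor 3 mm thick, rim 3 mm thick whose top is 10 mm above the bench. On its +x side a flat label ledge (45 mm by 90 mm, 6 mm high) carries a white card with a dark round spot 36 mm across. The three trays are alike but for the card. Origin: centre of the underside on the bench, z up; inner floor centre at (0, 0, 3 mm).
- tray_bar: Shallow stainless tray for the two bar chocolate(s), fixed to the bench. Outside 130 mm (its own x) by 166 mm (its y); inside 124 by 160 mm, floor 3 mm thick, rim 3 mm thick whose top is 10 mm above the bench. On its +x side a flat label ledge (45 mm by 90 mm, 6 mm high) carries a white card with a dark narrow strip 18 by 60 mm. The three trays are alike but for the card. Origin: centre of the underside on the bench, z up; inner floor centre at (0, 0, 3 mm).
- tray_square: Shallow stainless tray for the single square chocolate(s), fixed to the bench. Outside 130 mm (its own x) by 166 mm (its y); inside 124 by 160 mm, floor 3 mm thick, rim 3 mm thick whose top is 10 mm above the bench. On its +x side a flat label ledge (45 mm by 90 mm, 6 mm high) carries a white card with a dark square of 34 mm. The three trays are alike but for the card. Origin: centre of the underside on the bench, z up; inner floor centre at (0, 0, 3 mm).
- egg: Ivory white-chocolate egg figure on a small dark foot, loose, 47 mm across at its widest, 68 mm tall, 90 g, standing on the bench beside the middle tray. Not to be sorted. Origin: centre of the underside; z up.

How it is judged:
By the outcome, as a careful person would: the job done as asked, in the order asked, and still so for the second after the job is handed in, with the robot touching nothing.
It also fails if it takes over 120 s, if anything falls off the work surface, if the arm or the gripper's body presses on something with over 40 N, if the wrist force passes 120 N, or if a joint passes its speed limit or range.

## Robot

A 6-joint arm with a two-finger parallel gripper is mounted at the origin on the work surface. World frame = base frame: x ahead of the robot, y to its left, z up, the work surface at z = 0. Lengths are in mm, angles in rad, forces in N, time in s.
With the tool pointing down it reaches from about 300 to 775 mm from the base axis. Payload 14.6 kg.
Tool frame: the origin (TCP) lies at the very end of the fingers, on their centre line; the grasp point (between the pads) lies 19 mm behind it; z points along the fingers, y is the line along which they close (so a half turn about z gives the same grasp; the last joint's range is limited). The gripper opens to 94 mm and grips with 3 to 60 N. Pads are 16 mm wide; open, the fingers measure 119 mm over their backs; the gripper's body (75 mm by 177 mm) begins 78 mm behind the grasp point.
Start: joints at [-1.179, 0.3, 1.521, -0, 1.321, -0.067], TCP at [243.572, -493.115, 205.446] pointing down, gripper open.
Joint ranges: [-3.03, 3.03], [-0.79, 2.21], [0.23, 2.52], [-1.04, 4.18], [0, 3.07], [-2.55, 2.55]. Speed limits (rad/s): [2.22, 2.22, 2.57, 3.14, 3.14, 3.14].

## Interface

Orientations are given as [roll, pitch, yaw] about the fixed x, y, z axes, in that order (R = Rz(yaw) Ry(pitch) Rx(roll)).
In Python, from cell import manip gives the robot as it stands.
- The arm moves only by the tool servo_tool, never from a script. Its argument "motion" is a list that holds one entry, the list of rows, each a list of 7 numbers: the shift along the world's x, y, z as a fraction of full scale, then the turn, a rotation vector about the world's x, y, z as a fraction of full scale, then the closure, from 0 (fully open) to 1 (shut). In form: [[[x, y, z, rx, ry, rz, gripper], ...]]. A call has 1 to 10 rows; each row is the pose to reach, as a shift and turn from the pose commanded when the call began, turning the shorter way round; what a row does not reach only later rows make up. Full scale, the value 1, is 0.5 m for a shift and pi rad for a turn. A row lasts 1/10 s, in which the tool goes at most 50 mm and 8.59 degrees, less where a joint would pass 70% of its speed; a pose out of reach is approached as far as the arm can. A call with a number of a shift or a turn outside -1 to 1 is refused whole. A call with a gripper value outside its range is refused whole. The fingers move at their own pace and stop on an object; "newtons" is the grip in N (left out, the last holds). Time passes only in rows, so rows that repeat a pose let the fingers close. It gives the time, the measured TCP pose, the force, the opening and the grip force at its end, in the units of the state.
- manip.read_state(): the state, without advancing time (a new reading comes with each control period).
- manip.camera(name): name is "scene" or "top" or "wrist"; returns a dict with "frame" (480x640x3 uint8, red, green, blue), "range_z" (480x640 float32, mm along the optical axis (not along the pixel's ray), 0 where there is no reading), "vfov" (degrees; the focal length in pixels is half the picture's height over the tangent of half this angle, whatever the lens; pixels are square), "cx", "cy" (the principal point, pixels), "cam_to_world" (4x4, takes a point from camera to world coordinates). Camera axes: x right, y down, z forward; pixel columns grow to the right and rows downward; lengths in mm; the calibration is good to about 2 mm. A picture is of the moment at which its call begins.
- manip.sign_off(): hands the job in; it is judged then, once.
The state is a dict: "clock": time; "joints": joint angles; "qd": joint speeds; "effort": joint torques, N m; "eef_pos": TCP position; "eef_rot": TCP orientation; "wrist_force": force on the tool from outside, world axes, zero at the start; "moment": the same for the moment, N m; "finger_gap": finger opening in mm; "finger_force": force on a finger pad.
Only numpy, scipy, OpenCV 4.12 (cv2) and the standard library are available. Lean on these libraries where they do the work, as an engineer would, in place of code of your own. Each camera call takes 0.05 s, during which the arm holds its last target. There are 200 camera calls.

## Working session

There is one attempt and no reset: what is moved stays moved. The work goes in short steps, Python scripts to look and compute and a tool call to move; the robot and the scene stay as the last step left them, time stands still between calls to the robot, and variables do not carry over. Pictures are saved under pics/ and viewed, at most 14 in all, crops included, and the job is handed in when it is done.

Besides the shell and the picture viewer there is one more tool, called as name(argument=value, ...), one argument or row to a line, values as JSON. servo_tool: Moves the arm, as the interface text tells. Its arguments: {"type":"object","properties":{"motion":{"type":"array"},"newtons":{"type":"number"}},"required":["motion"]}

```bash
mkdir -p pics
cat > h.py <<'E'
import numpy as np,cv2
from cell import manip
def K(c): return 240/np.tan(np.radians(c["vfov"]/2))
def w(c,u,v,z=None):
    f=K(c);d=np.array([(u-c["cx"])/f,(v-c["cy"])/f,1.]);T=np.array(c["cam_to_world"])
    if z is None: 
        return T[:3,:3]@(d*c["range_z"][int(v),int(u)])+T[:3,3]
    r=T[:3,:3]@d;return T[:3,3]+r*(z-T[2,3])/r[2]
def save(c,n): cv2.imwrite(f"pics/{n}.png",c["frame"][:,:,::-1])
E
python3 - <<'E'
from h import *
for n in("top","scene"):
    c=manip.camera(n);save(c,n+"0");np.save(n+"0.npy",c,allow_pickle=True)
    print(n,c["cx"],c["cy"],c["vfov"],np.round(c["cam_to_world"],3).tolist())
print(manip.read_state())
E
```

```text
top 323.4948039055432 239.3714276844415 56.84641103115089 [[0.024, -0.983, 0.181, 399.503], [-1.0, -0.026, -0.009, 0.144], [0.013, -0.181, -0.983, 857.629], [0.0, 0.0, 0.0, 1.0]]
scene 317.32207776256024 234.90481994096518 56.236191845802715 [[-0.638, 0.538, -0.55, 1005.746], [0.769, 0.432, -0.47, 407.642], [-0.016, -0.723, -0.69, 646.576], [0.0, 0.0, 0.0, 1.0]]
{'clock': 0.1, 'joints': array([-1.17859947e+00,  3.00405679e-01,  1.52152510e+00, -1.32089740e-06,
        1.32071956e+00, -6.65947195e-02]), 'qd': array([ 5.15494266e-04, -1.27738635e-03, -9.51478955e-04, -9.21378244e-04,
       -6.84581035e-05,  1.34992411e-03]), 'effort': array([ 1.07043561e-03, -5.32642722e+01, -3.53285050e+01,  7.09787384e-02,
        2.35055108e-02, -4.62749676e-05]), 'eef_pos': array([ 243.48197563, -492.89788479,  204.9459004 ]), 'eef_rot': array([-3.14053722e+00, -6.91081385e-05,  4.58791866e-01]), 'wrist_force': array([ 0.08647245, -0.60637878,  0.0294359 ]), 'moment': array([ 0.02338423, -0.01895103, -0.00173499]), 'finger_force': 0.0, 'finger_gap': 94.28414274515198}
```

View pics/top0.png

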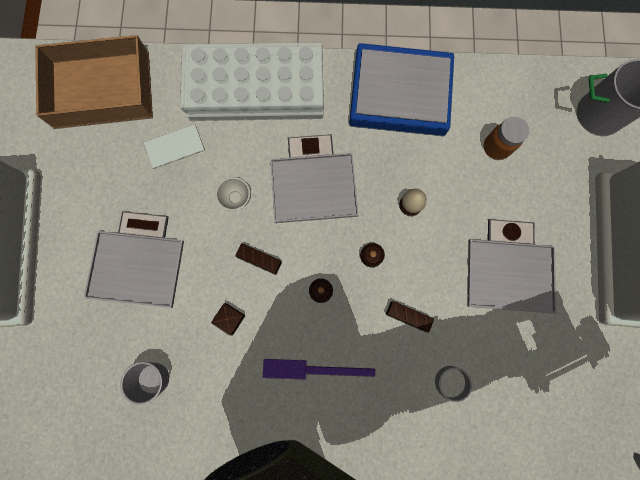

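View pics/scene0.png

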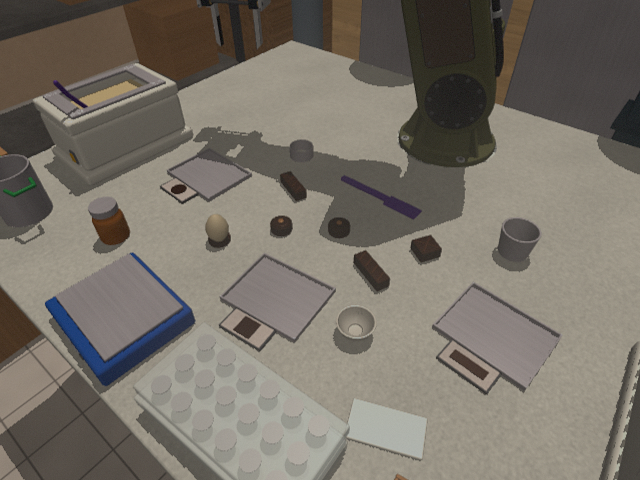

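The top view shows the bar tray at about (135,268), the square tray at (314,188) and the round tray at (511,274). The bars are at (258,258) and (410,315), the rounds at (372,254) and (320,290), the square at (228,318) and the egg at (413,201).

Run:
```python
from h import *
c=np.load("top0.npy",allow_pickle=True).item()
f=K(c);v,u=np.mgrid[:480,:640];d=np.stack([(u-c["cx"])/f,(v-c["cy"])/f,np.ones_like(u)],-1)*c["range_z"][...,None]
T=np.array(c["cam_to_world"]);P=d@T[:3,:3].T+T[:3,3]
m=((P[...,2]>18)&(P[...,2]<32)).astype(np.uint8)
n,l,s,ce=cv2.connectedComponentsWithStats(m)
for nm,(a,b) in dict(barL=(258,258),barR=(410,315),rF=(372,254),rN=(320,290),sq=(228,318)).items():
    k=l[b,a]; q=P[l==k][:,:2].astype(np.float32)
    r=cv2.minAreaRect(q);print(nm,s[k][4],np.round(q.mean(0),1),np.round(r[0],1),np.round(r[1],1),round(r[2],1),P[l==k][:,2].mean().round(1))
for nm,cs in dict(bar=[(98,231),(183,238),(174,307),(86,298)],sq=[(271,159),(351,153),(357,216),(276,222)],rnd=[(468,239),(553,240),(554,311),(468,307)]).items():
    r=cv2.minAreaRect(np.float32([w(c,*p,z=10)[:2] for p in cs]));print(nm,np.round(r[0],1),np.round(r[1],1),round(r[2],1))
print('egg',w(c,413,195,z=35))
```

```text
barL 655 [513.8 115.9] [514.2 116.5] [84.3 28. ] 67.6 24.4
barR 698 [ 412.2 -171.7] [ 412.3 -172.1] [83.7 28.1] 68.1 23.8
rF 421 [ 527.2 -101.3] [ 527.6 -101.6] [44.  44.1] 11.9 23.1
rN 440 [456.5  -4.2] [456.3  -4.1] [43.2 43.3] 1.5 23.2
sq 586 [399.3 166.7] [399.2 167.1] [44.  44.4] 59.2 24.4
bar [490.1 350.3] [166.9 132.5] 86.7
sq [660.8  14.4] [130.9 161.5] 6.2
rnd [ 499.4 -370.8] [168.7 137.6] 88.7
egg [ 642.68526348 -177.70525341   35.        ]
```

servo_tool(
  motion=[
    [[0.337,0.642,-0.231,0,0,0.232,0],[0.337,0.642,-0.231,0,0,0.232,0],[0.337,0.642,-0.231,0,0,0.232,0],[0.337,0.642,-0.231,0,0,0.232,0],[0.337,0.642,-0.231,0,0,0.232,0],[0.337,0.642,-0.231,0,0,0.232,0],[0.337,0.642,-0.231,0,0,0.232,0],[0.337,0.642,-0.231,0,0,0.232,0],[0.337,0.642,-0.231,0,0,0.232,0],[0.337,0.642,-0.231,0,0,0.232,0]],
  ],
  newtons=15,
)

```text
clock: 1.1
eef_pos: [412.1, -171.9, 89.8]
eef_rot: [-3.141, 0.0, 1.189]
wrist_force: [-0.4, -1.4, -0.2]
finger_gap: 94.1
finger_force: 0.0
```

servo_tool(
  motion=[
    [[0,0,-0.08,0,0,0,0],[0,0,-0.13,0,0,0,0],[0,0,-0.16,0,0,0,0],[0,0,-0.171,0,0,0,0],[0,0,-0.171,0,0,0,1],[0,0,-0.171,0,0,0,1],[0,0,-0.171,0,0,0,1],[0,0,-0.171,0,0,0,1],[0,0,-0.171,0,0,0,1],[0,0,-0.171,0,0,0,1]],
  ],
)

```text
clock: 2.1
eef_pos: [412.2, -172.1, 4.7]
eef_rot: [3.141, 0.0, 1.188]
wrist_force: [0.6, 1.1, -0.5]
finger_gap: 49.4
finger_force: 0.0
```

servo_tool(
  motion=[
    [[0,0,0,0,0,0,1],[0,0,0,0,0,0,1],[0,0,0,0,0,0,1],[0,0,0,0,0,0,1],[0,0,0.04,0,0,0,1],[0,0,0.12,0,0,0,1],[0,0,0.2,0,0,0,1],[0.02,0.08,0.2,0,0,0,1],[0.02,0.16,0.2,0,0,0,1],[0.02,0.2,0.2,0,0,0,1]],
  ],
)

```text
clock: 3.1
eef_pos: [421.8, -70.0, 104.6]
eef_rot: [3.142, -0.0, 1.189]
wrist_force: [-0.8, -0.8, -0.5]
finger_gap: 27.6
finger_force: 15.0
```

servo_tool(
  motion=[
    [[0.008,0.08,0,0,0,0.03,1],[0.082,0.848,0,0,0,0.104,1],[0.082,0.848,0,0,0,0.104,1],[0.082,0.848,0,0,0,0.104,1],[0.082,0.848,0,0,0,0.104,1],[0.082,0.848,0,0,0,0.104,1],[0.082,0.848,0,0,0,0.104,1],[0.082,0.848,0,0,0,0.104,1],[0.082,0.848,0,0,0,0.104,1],[0.082,0.848,0,0,0,0.104,1]],
  ],
)

```text
clock: 4.1
eef_pos: [462.5, 355.4, 103.8]
eef_rot: [-3.141, -0.0, 1.518]
wrist_force: [0.2, -0.4, -0.8]
finger_gap: 27.8
finger_force: 15.0
```

servo_tool(
  motion=[
    [[0,0,-0.03,0,0,0,1],[0,0,-0.1,0,0,0,1],[0,0,-0.15,0,0,0,1],[0,0,-0.175,0,0,0,1],[0,0,-0.187,0,0,0,1],[0,0,-0.193,0,0,0,1],[0,0,-0.193,0,0,0,1],[0,0,-0.193,0,0,0,0.58],[0,0,-0.193,0,0,0,0.58],[0,0,-0.193,0,0,0,0.58]],
  ],
)

```text
clock: 5.1
eef_pos: [463.3, 352.1, 8.5]
eef_rot: [3.141, -0.001, 1.514]
wrist_force: [1.0, 0.4, 0.3]
finger_gap: 39.4
finger_force: 0.0
```

servo_tool(
  motion=[
    [[0,0,0.06,0,0,0,0.58],[0,0,0.16,0,0,0,0.4],[0.102,-0.471,0.16,0,0,-0.107,0],[0.102,-0.471,0.16,0,0,-0.107,0],[0.102,-0.471,0.16,0,0,-0.107,0],[0.102,-0.471,0.16,0,0,-0.107,0],[0.102,-0.471,0.16,0,0,-0.107,0],[0.102,-0.471,0.16,0,0,-0.107,0],[0.102,-0.471,0.16,0,0,-0.107,0],[0.102,-0.471,0.16,0,0,-0.107,0]],
  ],
)

```text
clock: 6.1
eef_pos: [513.9, 117.3, 88.0]
eef_rot: [3.142, -0.0, 1.179]
wrist_force: [0.0, 0.2, 0.6]
finger_gap: 94.0
finger_force: 0.0
```

servo_tool(
  motion=[
    [[0,0,-0.08,0,0,0,0],[0,0,-0.13,0,0,0,0],[0,0,-0.16,0,0,0,0],[0,0,-0.167,0,0,0,0],[0,0,-0.167,0,0,0,1],[0,0,-0.167,0,0,0,1],[0,0,-0.167,0,0,0,1],[0,0,-0.167,0,0,0,1],[0,0,-0.167,0,0,0,1],[0,0,-0.167,0,0,0,1]],
  ],
)

```text
clock: 7.1
eef_pos: [514.2, 116.4, 4.7]
eef_rot: [3.141, -0.0, 1.178]
wrist_force: [-0.3, 0.8, -0.4]
finger_gap: 49.6
finger_force: 0.0
```

servo_tool(
  motion=[
    [[0,0,0,0,0,0,1],[0,0,0,0,0,0,1],[0,0,0,0,0,0,1],[0,0,0,0,0,0,1],[0,0,0.04,0,0,0,1],[0,0,0.12,0,0,0,1],[0,0,0.2,0,0,0,1],[0,0.08,0.2,0,0,0.03,1],[0,0.16,0.2,0,0,0.06,1],[0,0.2,0.2,0,0,0.107,1]],
  ],
)

```text
clock: 8.1
eef_pos: [513.8, 218.7, 104.7]
eef_rot: [3.141, -0.001, 1.52]
wrist_force: [0.7, 0.0, -0.6]
finger_gap: 27.9
finger_force: 15.0
```

servo_tool(
  motion=[
    [[0.006,0.08,0,0,0,0,1],[0.006,0.16,0,0,0,0,1],[0.006,0.22,0,0,0,0,1],[0.006,0.265,0,0,0,0,1],[0.006,0.265,-0.03,0,0,0,1],[0.006,0.265,-0.1,0,0,0,1],[0.006,0.265,-0.15,0,0,0,1],[0.006,0.265,-0.175,0,0,0,1],[0.006,0.265,-0.187,0,0,0,1],[0.006,0.265,-0.193,0,0,0,1]],
  ],
)

```text
clock: 9.1
eef_pos: [517.4, 348.6, 8.1]
eef_rot: [3.141, -0.0, 1.514]
wrist_force: [0.8, -1.0, -0.4]
finger_gap: 28.0
finger_force: 15.0
```

servo_tool(
  motion=[
    [[0,0,0,0,0,0,1],[0,0,0,0,0,0,0.59],[0,0,0,0,0,0,0.59],[0,0,0,0,0,0,0.59],[0,0,0.06,0,0,0,0.59],[0,0,0.16,0,0,0,0.4],[0,0,0.16,0,0,0,0]],
  ],
)

```text
clock: 9.8
eef_pos: [519.6, 350.5, 94.9]
eef_rot: [3.133, -0.006, 1.515]
wrist_force: [1.1, 0.3, -0.1]
finger_gap: 51.0
finger_force: 0.0
```

servo_tool(
  motion=[
    [[-0.05,-0.07,0,0,0,-0.03,0],[-0.236,-0.364,0,0,0,-0.153,0],[-0.236,-0.364,0,0,0,-0.153,0],[-0.236,-0.364,0,0,0,-0.153,0],[-0.236,-0.364,0,0,0,-0.153,0],[-0.236,-0.364,0,0,0,-0.153,0],[-0.236,-0.364,0,0,0,-0.153,0],[-0.236,-0.364,0,0,0,-0.153,0]],
  ],
)

```text
clock: 10.6
eef_pos: [399.7, 167.5, 88.1]
eef_rot: [3.141, -0.001, 1.034]
wrist_force: [-0.3, 0.4, 1.1]
finger_gap: 93.9
finger_force: 0.0
```

servo_tool(
  motion=[
    [[0,0,-0.08,0,0,0,0],[0,0,-0.13,0,0,0,0],[0,0,-0.16,0,0,0,0],[0,0,-0.167,0,0,0,0],[0,0,-0.167,0,0,0,1],[0,0,-0.167,0,0,0,1],[0,0,-0.167,0,0,0,1],[0,0,-0.167,0,0,0,1],[0,0,-0.167,0,0,0,1],[0,0,-0.167,0,0,0,1]],
  ],
)

```text
clock: 11.6
eef_pos: [399.2, 166.9, 4.7]
eef_rot: [3.141, -0.0, 1.034]
wrist_force: [-0.0, 0.3, 0.4]
finger_gap: 49.4
finger_force: 0.0
```

servo_tool(
  motion=[
    [[0,0,0,0,0,0,1],[0,0,0,0,0,0,1],[0,0,0,0,0,0,1],[0,0,0.04,0,0,0,1],[0,0,0.12,0,0,0,1],[0,0,0.2,0,0,0,1],[0,0,0.2,0,0,0,1]],
  ],
)

```text
clock: 12.3
eef_pos: [401.1, 167.6, 108.7]
eef_rot: [3.137, -0.006, 1.034]
wrist_force: [0.1, -0.0, -1.7]
finger_gap: 44.1
finger_force: 15.0
```

servo_tool(
  motion=[
    [[0.07,-0.04,0,0,0,0.03,1],[0.523,-0.305,0,0,0,0.205,1],[0.523,-0.305,0,0,0,0.205,1],[0.523,-0.305,0,0,0,0.205,1],[0.523,-0.305,0,0,0,0.205,1],[0.523,-0.305,0,0,0,0.205,1],[0.523,-0.305,0,0,0,0.205,1],[0.523,-0.305,0,0,0,0.205,1],[0.523,-0.305,0,0,0,0.205,1],[0.523,-0.305,0,0,0,0.205,1]],
  ],
)

```text
clock: 13.3
eef_pos: [659.7, 15.3, 104.2]
eef_rot: [-3.141, -0.0, 1.679]
wrist_force: [-0.2, 0.0, -0.6]
finger_gap: 44.1
finger_force: 15.0
```

servo_tool(
  motion=[
    [[0,0,-0.03,0,0,0,1],[0,0,-0.1,0,0,0,1],[0,0,-0.15,0,0,0,1],[0,0,-0.175,0,0,0,1],[0,0,-0.187,0,0,0,1],[0,0,-0.193,0,0,0,1],[0,0,-0.193,0,0,0,1],[0,0,-0.193,0,0,0,0.4],[0,0,-0.193,0,0,0,0.4],[0,0,-0.193,0,0,0,0.4]],
  ],
)

```text
clock: 14.3
eef_pos: [660.9, 14.3, 8.6]
eef_rot: [3.141, 0.0, 1.678]
wrist_force: [0.7, -0.8, 0.5]
finger_gap: 56.3
finger_force: 0.0
```

servo_tool(
  motion=[
    [[0,0,0.06,0,0,0,0.4],[0,0,0.16,0,0,0,0.3],[-0.409,-0.037,0.16,0,0,-0.03,0],[-0.409,-0.037,0.16,0,0,-0.03,0],[-0.409,-0.037,0.16,0,0,-0.03,0],[-0.409,-0.037,0.16,0,0,-0.03,0],[-0.409,-0.037,0.16,0,0,-0.03,0],[-0.409,-0.037,0.16,0,0,-0.03,0],[-0.409,-0.037,0.16,0,0,-0.03,0],[-0.409,-0.037,0.16,0,0,-0.03,0]],
  ],
)

```text
clock: 15.3
eef_pos: [457.3, -4.1, 88.1]
eef_rot: [3.141, 0.0, 1.584]
wrist_force: [-0.2, -0.3, -0.6]
finger_gap: 94.2
finger_force: 0.0
```

servo_tool(
  motion=[
    [[0,0,-0.08,0,0,0,0],[0,0,-0.13,0,0,0,0],[0,0,-0.16,0,0,0,0],[0,0,-0.17,0,0,0,0],[0,0,-0.17,0,0,0,1],[0,0,-0.17,0,0,0,1],[0,0,-0.17,0,0,0,1],[0,0,-0.17,0,0,0,1],[0,0,-0.17,0,0,0,1],[0,0,-0.17,0,0,0,1]],
  ],
)

```text
clock: 16.3
eef_pos: [456.2, -4.1, 3.2]
eef_rot: [3.141, 0.0, 1.583]
wrist_force: [0.3, -0.7, 0.5]
finger_gap: 49.4
finger_force: 0.0
```

servo_tool(
  motion=[
    [[0,0,0,0,0,0,1],[0,0,0,0,0,0,1],[0,0,0,0,0,0,1],[0,0,0.04,0,0,0,1],[0,0,0.12,0,0,0,1],[0,0,0.2,0,0,0,1],[0,0,0.2,0,0,0,1]],
  ],
)

```text
clock: 17.0
eef_pos: [458.3, -4.3, 107.3]
eef_rot: [3.134, 0.001, 1.584]
wrist_force: [-0.5, -0.0, -1.1]
finger_gap: 45.4
finger_force: 15.0
```

servo_tool(
  motion=[
    [[0.008,-0.08,0,0,0,0,1],[0.085,-0.805,0,0,0,0,1],[0.085,-0.805,0,0,0,0,1],[0.085,-0.805,0,0,0,0,1],[0.085,-0.805,0,0,0,0,1],[0.085,-0.805,0,0,0,0,1],[0.085,-0.805,0,0,0,0,1],[0.085,-0.805,0,0,0,0,1],[0.085,-0.805,0,0,0,0,1],[0.085,-0.805,0,0,0,0,1]],
  ],
)

```text
clock: 18.0
eef_pos: [497.7, -408.2, 101.1]
eef_rot: [-3.14, -0.001, 1.581]
wrist_force: [0.4, 1.1, -1.0]
finger_gap: 45.1
finger_force: 15.0
```

servo_tool(
  motion=[
    [[0,0,-0.03,0,0,0,1],[0,0,-0.1,0,0,0,1],[0,0,-0.15,0,0,0,1],[0,0,-0.175,0,0,0,1],[0,0,-0.187,0,0,0,1],[0,0,-0.193,0,0,0,1],[0,0,-0.193,0,0,0,1],[0,0,-0.193,0,0,0,0.4],[0,0,-0.193,0,0,0,0.4],[0,0,-0.193,0,0,0,0.4]],
  ],
)

```text
clock: 19.0
eef_pos: [498.8, -406.8, 7.0]
eef_rot: [3.141, 0.001, 1.583]
wrist_force: [0.0, 1.3, -0.0]
finger_gap: 56.2
finger_force: 0.0
```

servo_tool(
  motion=[
    [[0,0,0.06,0,0,0,0.4],[0,0,0.16,0,0,0,0.3],[0.058,0.61,0.16,0,0,0,0],[0.058,0.61,0.16,0,0,0,0],[0.058,0.61,0.16,0,0,0,0],[0.058,0.61,0.16,0,0,0,0],[0.058,0.61,0.16,0,0,0,0],[0.058,0.61,0.16,0,0,0,0],[0.058,0.61,0.16,0,0,0,0],[0.058,0.61,0.16,0,0,0,0]],
  ],
)

```text
clock: 20.0
eef_pos: [527.9, -100.7, 86.9]
eef_rot: [3.141, 0.0, 1.586]
wrist_force: [-0.1, -1.1, 0.1]
finger_gap: 93.7
finger_force: 0.0
```

servo_tool(
  motion=[
    [[0,0,0,0,0,0,0],[0,0,-0.08,0,0,0,0],[0,0,-0.13,0,0,0,0],[0,0,-0.16,0,0,0,0],[0,0,-0.167,0,0,0,0],[0,0,-0.167,0,0,0,1],[0,0,-0.167,0,0,0,1],[0,0,-0.167,0,0,0,1],[0,0,-0.167,0,0,0,1],[0,0,-0.167,0,0,0,1]],
  ],
)

```text
clock: 21.0
eef_pos: [527.8, -101.6, 3.4]
eef_rot: [3.141, 0.0, 1.584]
wrist_force: [-1.1, 0.0, 0.4]
finger_gap: 57.4
finger_force: 0.0
```

servo_tool(
  motion=[
    [[0,0,0,0,0,0,1],[0,0,0,0,0,0,1],[0,0,0,0,0,0,1],[0,0,0,0,0,0,1],[0,0,0.04,0,0,0,1],[0,0,0.12,0,0,0,1],[0,0,0.2,0,0,0,1],[0,0,0.2,0,0,0,1]],
  ],
)

```text
clock: 21.8
eef_pos: [529.8, -102.2, 107.8]
eef_rot: [3.134, 0.002, 1.583]
wrist_force: [0.8, 0.6, 0.1]
finger_gap: 45.4
finger_force: 15.0
```

servo_tool(
  motion=[
    [[-0.009,-0.08,0,0,0,0,1],[-0.055,-0.466,0,0,0,0,1],[-0.055,-0.466,0,0,0,0,1],[-0.055,-0.466,0,0,0,0,1],[-0.055,-0.466,0,0,0,0,1],[-0.055,-0.466,0,0,0,0,1],[-0.055,-0.466,0,0,0,0,1],[-0.055,-0.466,0,0,0,0,1]],
  ],
)

```text
clock: 22.6
eef_pos: [500.1, -333.5, 102.3]
eef_rot: [-3.141, -0.001, 1.584]
wrist_force: [0.4, 1.2, -1.4]
finger_gap: 45.1
finger_force: 15.0
```

servo_tool(
  motion=[
    [[0,0,-0.03,0,0,0,1],[0,0,-0.1,0,0,0,1],[0,0,-0.15,0,0,0,1],[0,0,-0.175,0,0,0,1],[0,0,-0.187,0,0,0,1],[0,0,-0.193,0,0,0,1],[0,0,-0.193,0,0,0,1],[0,0,-0.193,0,0,0,0.4],[0,0,-0.193,0,0,0,0.4],[0,0,-0.193,0,0,0,0.4]],
  ],
)

```text
clock: 23.6
eef_pos: [500.3, -334.8, 7.0]
eef_rot: [3.141, 0.001, 1.583]
wrist_force: [-0.1, -0.5, 0.1]
finger_gap: 56.2
finger_force: 0.0
```

servo_tool(
  motion=[
    [[0,0,0.06,0,0,0,0.4],[0,0,0.16,0,0,0,0.3],[0,0,0.3,0,0,0,0],[-0.3,0.1,0.35,0,0,0,0],[-0.3,0.1,0.35,0,0,0,0],[-0.3,0.1,0.35,0,0,0,0],[-0.3,0.1,0.35,0,0,0,0],[-0.3,0.1,0.35,0,0,0,0],[-0.3,0.1,0.35,0,0,0,0],[-0.3,0.1,0.35,0,0,0,0]],
  ],
)

```text
clock: 24.6
eef_pos: [350.7, -284.8, 181.1]
eef_rot: [-3.141, -0.0, 1.584]
wrist_force: [1.3, -0.3, 0.2]
finger_gap: 93.9
finger_force: 0.0
```

Run:
```python
from h import *
c=manip.camera("top");save(c,"top1")
```

```text
(no output)
```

View pics/top1.png

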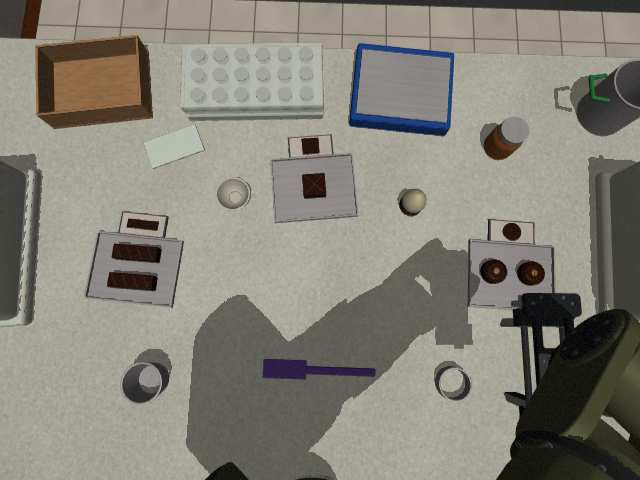

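The view shows the bars at (136,253) and (132,281) in the left tray, the square at (314,185) in the middle one and the rounds at (493,271) and (530,273) in the right one. All five are inside the rims, the egg at (413,201) has not moved, and the arm is clear.

```bash
python3 -c "
from cell import manip
print(manip.sign_off())"
```

```text
the job is handed in; nothing more can be done
None
```

All five chocolates are in their matching trays, set down flat inside the rims; the egg was not touched, and the job was handed in at about 25 s of the 120 s allowed.

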